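# Close and lock the belt cover of a bench burnisher

### The job

The belt cover of the small burnishing machine stands ajar: push it fully shut with your fingertips, then set the fingertips in the slot of its round quarter-turn fastener and turn it clockwise (seen from above) to its stop, so that the cover is locked. Only press and push: do not grip the cover or reach under it, do not raise it further, and turn the fastener only once the cover is shut. Leave the machine's deck and the things standing about as they are.

Things in the scene. Friction and masses are not known exactly. Their poses are not given: they have to be found in the camera images.
- burnisher: Bench burnishing machine, a low grey box fixed to the bench, upright, turned up to 0.4 rad. Origin on the bench under the middle of the shut cover; x points from its front wall to the hinge at the rear (away from the robot at yaw 0), y to its left. Box x -80 to 92, y -104 to 150 mm, walls 60 high. A wooden drum 48 mm thick at the right reaches y -156, z 58. The shut cover's top, z 78, is its highest part.
- deck (a point): Middle of the flat deck left of the cover (machine y 96 to 150, z 60 mm), on which small loose things up to 28 mm tall stand.
- cover_hinge (a point): Middle of the cover's hinge axis: machine x 80, y 0, z 60 mm, fixed; the axis runs along the machine's y, at the cover's lower rear edge.
- cover (a joint): Hinge angle of the flat aluminium cover, 160 (x) x 200 (y) x 18 mm thick: 0 = shut, hard stop, flat on the walls at machine x -80 to 80, y -100 to 100; grows as the front edge rises. Starts at 0.35 to 0.65 rad; a stiff hinge holds it where left; 1 to 8 N down near the front moves it. Flat strips to push on lie beside the fastener, machine y 52 to 100 either side; small screw heads at the corners.
- cover_front (a point): Middle of the upper front edge of the cover (160 mm from the hinge axis along the cover, 18 mm above its underside); moves with the cover.
- fastener (a joint): Angle of the round steel quarter-turn fastener in the cover, diameter 98 mm, dark slot floor, flush with the cover's top: starts unlocked at 0 to 0.3 rad, grows clockwise seen from above, hard stop at 1.571 = locked. Dry friction 0.15 N m; stays where left. At 0 its slot lies along the machine's y (left-right), at 1.571 along the machine's x (front-rear).
- slot_centre (a point): Point on the fastener's axis level with the cover's top; cover shut: machine x -15, y 0, z 78 mm. The slot is 40 mm wide, runs through this centre across the whole diameter (98 mm long), 16 mm deep, with flat floor and upright walls, open only at the top, its ends closed by the cover. The point's y axis runs along the slot, its z axis out of the cover.
- keeper (a point): Small lip inside the front wall. When the fastener is turned with the cover shut, a tongue under the fastener swings below this lip and keeps the cover down; with the cover not shut, the tongue is in the way.
- cover_liner: Thin black liner sheet (138 x 180 x 2 mm) on the underside of the cover, not to be touched: touching it means that the cover is gripped or hooked from below. Its origin lies on the hinge axis.
- beeswax: Round beeswax puck, 39 mm across, 13 mm tall, loose on the machine's deck. Origin under its centre. A bystander.
- clip_a: Small spring clip, 24 x 19 x 28 mm, loose on the machine's deck. Origin under its centre. A bystander.
- mallet: Mallet lying on the bench right of the machine, 208 mm long, 49 mm thick. Origin at the bench under its middle; its y runs along it. A bystander.
- edge_tool: Wooden-handled edge tool lying on the bench at the right, 108 mm long, 15 mm thick. Origin under its middle. A bystander.
- spool_navy: Thread spool standing on the bench behind the machine, 32 mm across, 42 mm tall. Origin under its centre. A bystander.
- rivet_tin: Round tin with a lid, behind the machine, 56 mm across, 35 mm tall. Origin under its centre. A bystander.
- clip_b: Small spring clip, 24 x 19 x 28 mm, on the bench right behind. Origin under its centre. A bystander.

How it is judged:
On the way, in this order (a step that is already met when the one before it is completed fails the run):
1. the cover is fully shut while the fastener is still unlocked (value of joint cover below 0.03 rad and value of joint fastener below 0.5 rad), for 0.2 s.
2. the fastener is turned to its locked stop (value of joint cover below 0.03 rad and value of joint fastener above 1.4 rad), for 0.2 s.
At the end, for the whole second after the job is handed in: The cover is shut (within 0.03 rad of flat), the fastener is turned clockwise to within 0.17 rad of its stop at 1.571 rad, and both are at rest (all of step 2 and velocity of joint each of cover, fastener below 0.05 rad/s); the robot touches nothing.
It fails at once if the fastener is turned while the cover is not shut (value of joint cover above 0.06 rad and value of joint fastener above 0.5 rad).
It fails at once if the cover is raised well above where it stood (value of joint cover above 0.8 rad).
It fails at once if the cover is gripped or hooked from below (its liner is touched) (contact force between the fingers and cover_liner above 1 N).
It fails at once if any of the loose things standing about (puck, clips, mallet, edge tool, spool, tin) is moved by more than 20 mm (distance of any of beeswax, clip_a, mallet, edge_tool, spool_navy, rivet_tin, clip_b from where it was at the start of the episode above 0.02 m).
It also fails if it takes over 42 s, if anything falls off the work surface, if the arm or the gripper's body presses on something with over 40 N, if the wrist force passes 120 N, or if a joint passes its speed limit or range.

### The arm

A 6-joint arm with a two-finger parallel gripper is mounted at the origin on a cart in front of the work surface, level with it; the furniture and walls round the work are solid. World frame = base frame: x ahead of the robot, y to its left, z up, the work surface at z = 0. Lengths are in m, angles in rad, forces in N, time in s.
With the tool pointing down it reaches from about 0.25 to 0.8 m from the base axis. Payload 3.9 kg.
Tool frame: the origin (TCP) lies at the very end of the fingers, on their centre line; the grasp point (between the pads) lies 19 mm behind it; z points along the fingers, y is the direction in which the jaws open and shut (so a half turn about z gives the same grasp; the last joint's range is limited). The gripper opens to 85 mm and grips with 20 to 120 N. Pads are 22 mm wide; open, the fingers measure 114 mm over their backs; the gripper's body (76 mm by 85 mm) begins 54 mm behind the grasp point. The pads swing forward as they close: fully open they stand 13 mm farther back than shut.
Start: joints at [1.274, 0.26, -0.138, 1.173, 0, 1.571], TCP at [0.154, 0.502, 0.231] pointing down, gripper open.
Joint ranges: [-2.78, 2.78], [-0.83, 1.72], [-1.28, 1.37], [-1.9, 2.12], [-1.57, 1.48], [-3.14, 3.14]. Speed limits (rad/s): [2.57, 2.57, 3.14, 3.14, 3.14, 3.14].

### API

Orientations are given as a unit quaternion [x, y, z, w].
In Python, from bench import * gives the robot as it stands.
- The arm moves only by the tool carry_out, never from a script. Its argument "moves" is a list of rows, each a list of 4 numbers: the shift along the world's x, y, z in m, then the turn about the world's z in rad. In form: [[x, y, z, yaw], ...]. A call has 1 to 20 rows; each row is the pose to reach, as a shift and turn from the pose commanded when the call began; what a row does not reach only later rows make up. A row lasts 1/10 s, in which the tool goes at most 50 mm and 8.59 degrees, less where a joint would pass 70% of its speed; a pose out of reach is approached as far as the arm can. A call with a gripper value outside its range is refused whole. "grip" is the finger opening in m, from 0 to 0.0854, set as the call begins (left out, the last holds). The fingers move at their own pace and stop on an object; "squeeze" is the grip in N (left out, the last holds). Time passes only in rows, so rows that repeat a pose let the fingers close. It gives the time, the measured TCP pose, the force and the opening at its end, in the units of the state.
- get_state(): the state, without advancing time (a new reading comes with each control period).
- grab_frame(name): name is "side" or "top" or "wrist"; returns (picture, depth): 384x512x3 uint8, red, green, blue; 384x512 float32, m along the optical axis (not along the pixel's ray), 0 where there is no reading.
- get_calibration(name): a dict with "mtx" (3x3 intrinsics, pixels), "world_from_camera" (4x4, takes a point from camera to world coordinates); the wrist camera has in their place "mount" (4x4, takes a point from camera to tool coordinates, whose origin is the TCP and whose axes are the flange's). Camera axes: x right, y down, z forward; pixel columns grow to the right and rows downward; lengths in m; the calibration is good to about 2 mm. A picture is of the moment at which its call begins: read the wrist's pose just before it. get_calibration takes no time and is no camera call.
- sign_off(): hands the job in, once; it reports no verdict.
Trained networks look in the newest picture that a camera, given by its name, has taken for a name from the list of things; names that differ only in an ending like _2 or _b are one class to them, and where a whole thing is asked for, a point or a joint stands for the part that bears it (a point fixed in the world has none). Each returns a list of dicts, best first, with "p" (0 to 1); they miss things now and then, are a little off and sometimes report something else, mostly with a low value. They report only what shows in the picture. A call takes as long as a camera call.
- search_frame(camera, query): "position" ([column, row] in pixels, amid what is visible of it).
- cut_out(camera, query): "mask" (384x512 bool, what is visible of it) and "position" ([column, row] in pixels, amid what is visible of it).
- pinpoint(camera, query): "position" ([column, row] in pixels: a listed point, or the origin of a listed thing).
The state is a dict: "time": time; "q": joint angles; "qvel": joint speeds; "joint_torque": joint torques, N m; "position": TCP position; "eef_rot": TCP orientation; "contact_force": force on the tool from outside, world axes, zero at the start; "torque": the same for the moment, N m; "opening": finger opening in m.
Only numpy, scipy, OpenCV 4.12 (cv2) and the standard library are available. Lean on these libraries where they do the work, as an engineer would, in place of code of your own. Each camera call takes 0.05 s, during which the arm holds its last target.

## Working session

There is one attempt and no reset: what is moved stays moved. The work goes in short steps, Python scripts to look and compute and a tool call to move; the robot and the scene stay as the last step left them, time stands still between calls to the robot, and variables do not carry over. Pictures are saved under pics/ and viewed, and the job is handed in when it is done.

Besides the shell and the picture viewer there is one more tool, called after ">>>" as name(argument=value, ...) on one line, values as JSON. carry_out: Moves the arm, as the interface text tells. Its arguments: {"type":"object","properties":{"moves":{"type":"array"},"grip":{"type":"number"},"squeeze":{"type":"number"}},"required":["moves"]}

```bash
mkdir -p pics
cat > h.py <<'E'
from bench import *
import numpy as np, cv2
def save(n,img): cv2.imwrite('pics/'+n+'.png',cv2.cvtColor(img,cv2.COLOR_RGB2BGR))
def pts(cam,dep,uv=None):
    c=get_calibration(cam);K=np.array(c['mtx']);T=np.array(c['world_from_camera'])
    v,u=np.mgrid[0:384,0:512]
    P=np.stack([(u-K[0,2])/K[0,0]*dep,(v-K[1,2])/K[1,1]*dep,dep],-1)
    return P@T[:3,:3].T+T[:3,3]
E
python3 - <<'E'
from h import *
s=get_state(); print(s)
for c in ['top','side']:
    im,d=grab_frame(c); save(c+'0',im); np.save(c+'0.npy',d); P=pts(c,d)
    for q in ['slot_centre','cover_hinge','cover_front','deck','burnisher','keeper']:
        r=pinpoint(c,q)
        for x in r[:2]:
            u,v=np.round(x['position']).astype(int); 
            print(c,q,x['p'],u,v,P[min(max(v,0),383),min(max(u,0),511)].round(4))
E
```

```text
{'time': 0.0, 'q': array([ 1.27400636e+00,  2.60708069e-01, -1.39366648e-01,  1.17268380e+00,
        7.23317323e-06,  1.57083998e+00]), 'qvel': array([-6.66495701e-04,  1.64323295e-04,  1.99358091e-03,  9.39335074e-05,
       -7.92220764e-05, -3.00969076e-04]), 'joint_torque': array([-1.26314394e-04, -4.05675638e+01,  2.53924227e+01,  1.88991276e-02,
        2.29741397e-05,  1.37158142e-05]), 'position': array([0.1533387 , 0.50140558, 0.23045319]), 'eef_rot': array([ 1.47872470e-01,  9.89005951e-01, -9.69780508e-04, -1.48611428e-04]), 'contact_force': array([-0.32850562, -0.26181788, -0.68316361]), 'torque': array([ 0.03980414,  0.04153918, -0.0380113 ]), 'opening': 0.08512700153887182}
top slot_centre 0.71 240 207 [ 0.5245 -0.1742  0.0914]
top cover_hinge 0.67 240 182 [ 0.5943 -0.1739  0.0817]
top cover_front 0.79 233 230 [ 0.4601 -0.1564  0.131 ]
top deck 0.89 192 199 [ 0.5503 -0.0418  0.0583]
top deck 0.61 187 212 [ 0.5128 -0.0304  0.0709]
top burnisher 0.87 236 215 [ 0.5026 -0.1636  0.0945]
top keeper 0.88 230 234 [ 0.457  -0.1463  0.0127]
side slot_centre 0.52 240 176 [ 0.5251 -0.1317  0.0957]
side slot_centre 0.4 242 217 [ 0.4945 -0.2651  0.0473]
side cover_hinge 0.59 270 193 [ 0.5732 -0.2352  0.0855]
side cover_front 0.73 214 166 [ 0.4618 -0.1118  0.1234]
side deck 0.65 270 167 [0.6939 0.1316 0.0056]
side burnisher 0.94 237 215 [ 0.4828 -0.2644  0.054 ]
side keeper 0.92 212 195 [ 0.4452 -0.1552  0.0626]
```

Run:
```python
import cv2
for c in ['top','side']:
    i=cv2.imread(f'pics/{c}0.png'); cv2.imwrite(f'pics/{c}0b.png',cv2.resize(i[120:300,130:370],None,fx=3.3,fy=3.3,interpolation=cv2.INTER_CUBIC))
```

```text
(no output)
```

View pics/top0b.png

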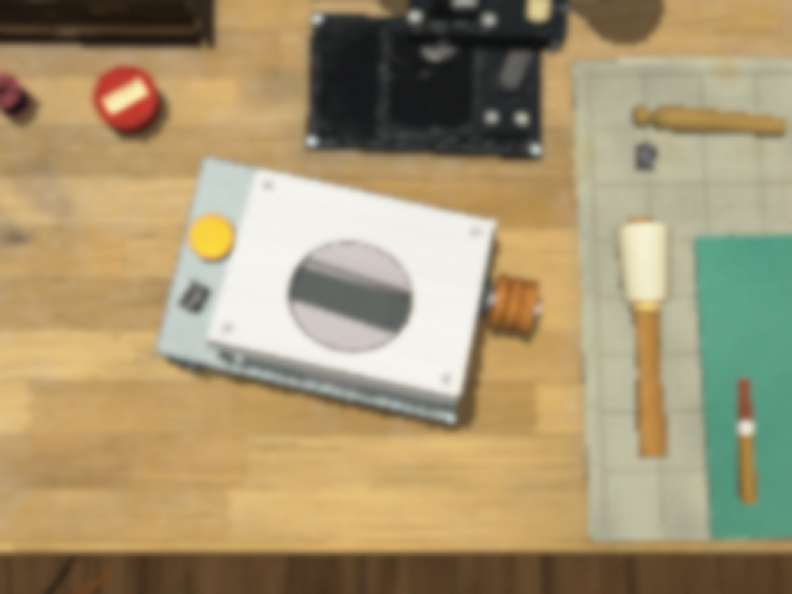

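View pics/side0b.png

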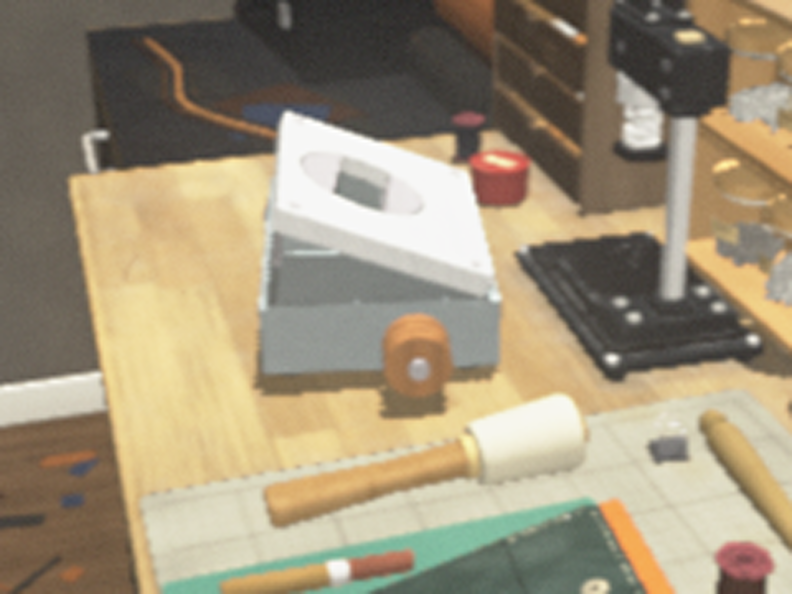

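View pics/top0.png

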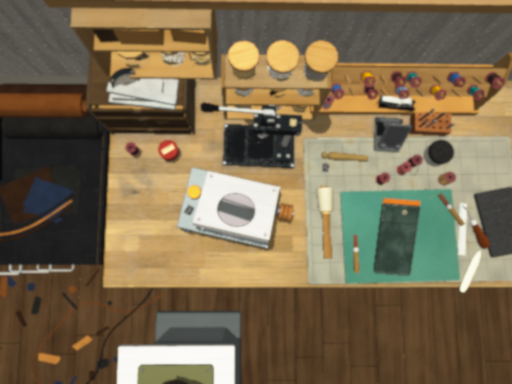

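Run:
```python
from h import *
for c in ['top','side']:
    im,d=grab_frame(c);P=pts(c,d)
    r=cut_out(c,'cover'); print([(x['p'],x['mask'].sum(),x['position']) for x in r])
    m=r[0]['mask'].astype(np.uint8); e=cv2.erode(m,np.ones((3,3)))>0
    Q=P[e]; Q=Q[Q[:,2]>0.06]
    for _ in range(8):
        o=Q.mean(0);n=np.linalg.svd(Q-o,full_matrices=False)[2][2]; n*=np.sign(n[2])
        r_=(Q-o)@n; s=np.median(abs(r_)); Q=Q[abs(r_)<max(2.5*s,.003)] if _<7 else Q
    print(c,'plane',o.round(4),n.round(4),'tilt',np.arccos(n[2]),'yaw(dir of tilt)',np.arctan2(-n[1],-n[0]),len(Q),s)
    # rays of mask contour onto plane
    cal=get_calibration(c);K=np.array(cal['mtx']);T=np.array(cal['world_from_camera'])
    cs=max(cv2.findContours(cv2.resize(m,None,fx=4,fy=4,interpolation=cv2.INTER_LINEAR),0,1)[0],key=cv2.contourArea)[:,0]/4.
    ray=np.c_[(cs-[K[0,2],K[1,2]])/[K[0,0],K[1,1]],np.ones(len(cs))]@T[:3,:3].T
    C=T[:3,3]; X=C+ray*(((o-C)@n)/(ray@n))[:,None]
    yw=np.arctan2(-n[1],-n[0])
    ym=np.cross(n,[0,0,1]); ym/=np.linalg.norm(ym); ym*=np.sign(ym[1]); xm=np.cross(ym,n)
    ab=np.c_[(X-o)@xm,(X-o)@ym].astype(np.float32)
    rect=cv2.minAreaRect(ab); print(rect, (o+xm*rect[0][0]+ym*rect[0][1]).round(4))
```

```text
[(0.64, np.int64(4259), [236.9, 207.3])]
top plane [ 0.5261 -0.1662  0.1067] [ 0.3551 -0.0793  0.9315] tilt 0.3724014611175508 yaw(dir of tilt) 2.9218628116747336 2885 0.0011480387769610126
((-0.0009994730353355408, -0.00036622583866119385), (0.17225675284862518, 0.20471732318401337), 0.2780020833015442) [ 0.5251 -0.1664  0.107 ]
[(0.7, np.int64(2373), [242.2, 185.0]), (0.27, np.int64(253), [282.6, 173.5])]
side plane [ 0.5257 -0.1839  0.1078] [ 0.3538 -0.083   0.9316] tilt 0.3719374412353628 yaw(dir of tilt) 2.911067006792465 1530 0.0004999068563415056
((0.0010059550404548645, -0.0019646137952804565), (0.16893914341926575, 0.2627655267715454), 0.24739646911621094) [ 0.5261 -0.186   0.1074]
```

>>> carry_out(moves=[[0.02,-0.035,0.02,0],[0.04,-0.075,0.04,0],[0.06,-0.115,0.05,0],[0.08,-0.155,0.06,0],[0.1,-0.195,0.07,0],[0.12,-0.235,0.07,0],[0.14,-0.275,0.07,0],[0.16,-0.315,0.07,0],[0.18,-0.355,0.07,0],[0.2,-0.395,0.07,0],[0.22,-0.435,0.07,0],[0.24,-0.475,0.07,0],[0.26,-0.515,0.07,0],[0.28,-0.555,0.07,0],[0.3,-0.595,0.07,0],[0.317,-0.63,0.07,0],[0.317,-0.63,0.07,0],[0.317,-0.63,0.07,0]], grip=0.0)

```text
time: 2.7
position: [0.4704, -0.1284, 0.3009]
eef_rot: [0.149, 0.989, 0.0, -0.001]
contact_force: [-1.2, 0.3, 0.9]
opening: -0.0001
```

```bash
cat >> h.py <<'E'
from scipy.spatial.transform import Rotation as Ro
def wristT(s):
    T=np.eye(4);T[:3,:3]=Ro.from_quat(s['eef_rot']).as_matrix();T[:3,3]=s['position']
    return T@np.array(get_calibration('wrist')['mount'])
E
python3 - <<'E'
from h import *
s=get_state(); print(s['time'],s['position'],s['eef_rot'],s['q'],s['opening'],s['contact_force'])
im,d=grab_frame('wrist'); save('w1',im); np.save('w1d.npy',d);np.save('w1T.npy',wristT(s)); print(get_calibration('wrist'))
for q in ['slot_centre','cover_front']: print(q,pinpoint('wrist',q))
E
```

```text
2.7 [ 0.47038211 -0.12841014  0.30090148] [ 1.48740502e-01  9.88876031e-01  3.21795586e-04 -5.95006748e-04] [-2.66825913e-01  1.75564408e-01 -6.85894643e-02  1.32789973e+00
  4.99608865e-04  3.17628100e-02] -0.00013788817199697365 [-1.15844554  0.33925938  0.91747931]
{'mtx': array([[276.88495651,   0.        , 253.94802782],
       [  0.        , 276.88495651, 192.39768015],
       [  0.        ,   0.        ,   1.        ]]), 'mount': array([[-9.61970191e-04, -9.57842706e-01, -2.87291533e-01,
         7.33181806e-02],
       [ 9.99999483e-01, -8.26514734e-04, -5.92772721e-04,
         4.13917577e-04],
       [ 3.30332342e-04, -2.87291955e-01,  9.57843006e-01,
        -1.43421602e-01],
       [ 0.00000000e+00,  0.00000000e+00,  0.00000000e+00,
         1.00000000e+00]])}
slot_centre [{'position': [241.6, 211.0], 'p': 0.85}]
cover_front [{'position': [231.7, 170.3], 'p': 0.91}]
```

View pics/w1.png

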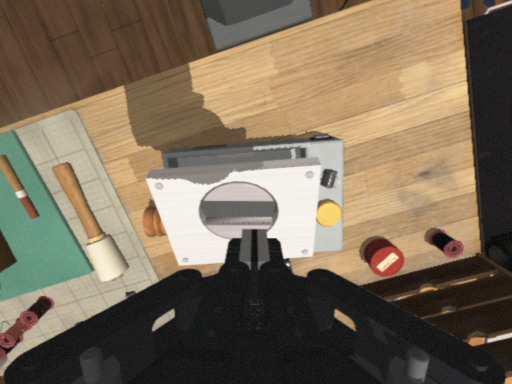

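```bash
python3 - <<'E'
from h import *
d=np.load('w1d.npy');T=np.load('w1T.npy');K=np.array(get_calibration('wrist')['mtx'])
o=np.array([.5259,-.175,.1073]);n=np.array([.3545,-.0812,.9315]);n/=np.linalg.norm(n)
o=np.array([.5261,-.1662,.1067])
def ray(u,v):return T[:3,:3]@np.array([(u-K[0,2])/K[0,0],(v-K[1,2])/K[1,1],1])
C=T[:3,3]
# own plane from wrist depth
v,u=np.mgrid[0:384,0:512];m=np.zeros((384,512),np.uint8)
cv2.fillPoly(m,[np.array([[158,190],[312,182],[310,250],[290,258],[280,220],[276,190],[200,190],[200,235],[185,258]])],1)
m=(m>0)&(d>0);X=np.stack([(u-K[0,2])/K[0,0]*d,(v-K[1,2])/K[1,1]*d,d],-1)[m]@T[:3,:3].T+C
for _ in range(6):
    oo=X.mean(0);nn=np.linalg.svd(X-oo,full_matrices=False)[2][2];nn*=np.sign(nn[2]);r=abs((X-oo)@nn);X=X[r<max(.003,2.5*np.median(r))]
print('wrist plane',oo,nn,np.arccos(nn[2]),np.arctan2(nn[1],nn[0]))
for (o_,n_) in [(o,n),(oo,nn)]:
  for nm,(a,b) in dict(sc=(241.6,211),circ=(238,211),front=(231.7,170.3),s1=(159,187),s2=(309,182),s3=(185,262)).items():
    R=ray(a,b);print(nm,(C+R*(((o_-C)@n_)/(R@n_))).round(4))
E
python3 - <<'E'
import cv2
i=cv2.imread('pics/w1.png'); cv2.imwrite('pics/w1b.png',cv2.resize(i[120:280,130:360],None,fx=3.4,fy=3.4,interpolation=cv2.INTER_CUBIC))
E
```

```text
wrist plane [ 0.51995582 -0.15542263  0.1116648 ] [ 0.35447554 -0.07979678  0.93165421] 0.3718570264174263 -0.2214212573981906
sc [ 0.5146 -0.1583  0.1118]
circ [ 0.5131 -0.1626  0.1119]
front [ 0.4563 -0.1503  0.1346]
s1 [ 0.4511 -0.2396  0.1288]
s2 [ 0.4985 -0.0683  0.1257]
s3 [ 0.5785 -0.2693  0.0778]
sc [ 0.5139 -0.1579  0.1138]
circ [ 0.5125 -0.1623  0.1139]
front [ 0.456  -0.15    0.1365]
s1 [ 0.4508 -0.2388  0.1308]
s2 [ 0.498  -0.0685  0.1275]
s3 [ 0.5773 -0.2682  0.0802]
```

View pics/w1b.png

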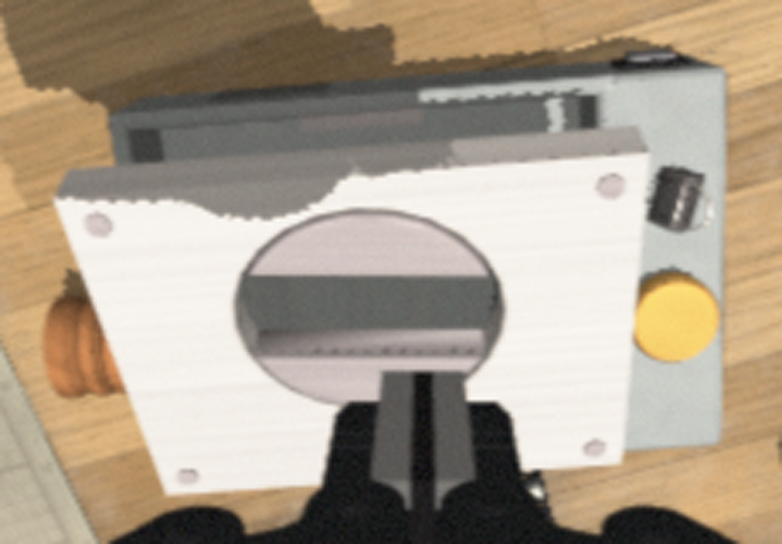

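>>> carry_out(moves=[[-0.003,-0.03,0,0],[-0.006,-0.065,-0.02,0],[-0.01,-0.092,-0.05,0],[-0.01,-0.092,-0.09,0],[-0.01,-0.092,-0.13,0],[-0.01,-0.092,-0.155,0],[-0.01,-0.092,-0.165,0],[-0.01,-0.092,-0.172,0],[-0.01,-0.092,-0.178,0],[-0.01,-0.092,-0.184,0],[-0.01,-0.092,-0.19,0]])

```text
time: 3.95
position: [0.4615, -0.2203, 0.1122]
eef_rot: [0.148, 0.989, -0.0, 0.001]
contact_force: [-1.4, 0.7, 3.6]
opening: 0.0
```

Contact at a light force; continuing down.

>>> carry_out(moves=[[0,0,-0.006,0],[0,0,-0.012,0],[0,0,-0.018,0],[0,0,-0.023,0],[0,0,-0.028,0],[0,0,-0.031,0],[0,0,-0.034,0],[0,0,-0.036,0],[0,0,-0.036,0],[0,0,-0.036,0]])

```text
time: 4.95
position: [0.4602, -0.2199, 0.0779]
eef_rot: [0.148, 0.989, -0.0, 0.0]
contact_force: [-8.5, 3.4, 22.9]
opening: 0.0003
```

>>> carry_out(moves=[[0,0,0.01,0],[0,0,0.04,0],[0.01,0.02,0.08,0],[0.025,0.045,0.12,0],[0.04,0.06,0.15,0],[0.04,0.06,0.16,0],[0.04,0.06,0.16,0],[0.04,0.06,0.16,0]], grip=0.05)

```text
time: 5.75
position: [0.4996, -0.1602, 0.2339]
eef_rot: [0.148, 0.989, 0.0, -0.001]
contact_force: [-0.8, -0.4, 0.0]
opening: 0.05
```

```bash
cat > m.py <<'E'
from h import *
import sys
nm=sys.argv[1]
s=get_state(); print(s['time'],s['position'],s['eef_rot'],s['opening'],s['contact_force'])
im,d=grab_frame('wrist'); save(nm,im); T=wristT(s);K=np.array(get_calibration('wrist')['mtx']);C=T[:3,3]
np.save(nm+'T.npy',T)
np.save(nm+'d.npy',d)
for q in ['slot_centre','cover_front']:
    for x in pinpoint('wrist',q)[:1]:
        a,b=x['position'];R=T[:3,:3]@np.array([(a-K[0,2])/K[0,0],(b-K[1,2])/K[1,1],1])
        print(q,x,(C+R*((.078-C[2])/R[2])).round(4))
# rectify plane z=.078 : 2 px/mm, x 0.38..0.62 (up), y -0.30..-0.02 (left)
H=[]
src=[];dst=[]
for X,Y in [(.40,-.28),(.40,-.04),(.60,-.28),(.60,-.04)]:
    p=T[:3,:3].T@(np.array([X,Y,.078])-C);src.append((K@p)[:2]/p[2]);dst.append([(-.02-Y)*2500,(.62-X)*2500])
M=cv2.getPerspectiveTransform(np.float32(src),np.float32(dst))
save(nm+'r',cv2.warpPerspective(im,M,(700,600),flags=cv2.INTER_CUBIC))
im,d=grab_frame('top');save(nm+'t',im)
E
python3 m.py w2
```

```text
5.75 [ 0.49963379 -0.16023453  0.23389066] [ 1.48103912e-01  9.88971279e-01  2.67076432e-05 -1.01956106e-03] 0.05000927278549268 [-0.84921033 -0.35109022  0.02826182]
cover_front {'position': [252.0, 123.1], 'p': 0.64} [ 0.4419 -0.1444  0.078 ]
```

View pics/w2r.png

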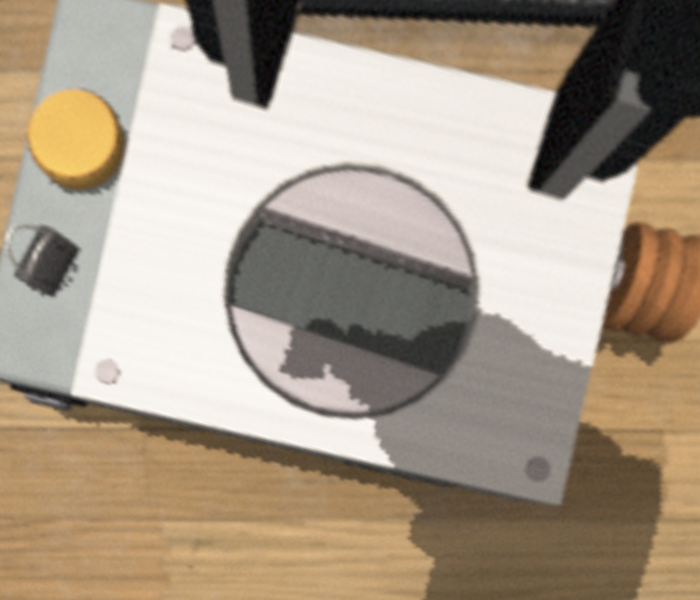

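View pics/w2.png

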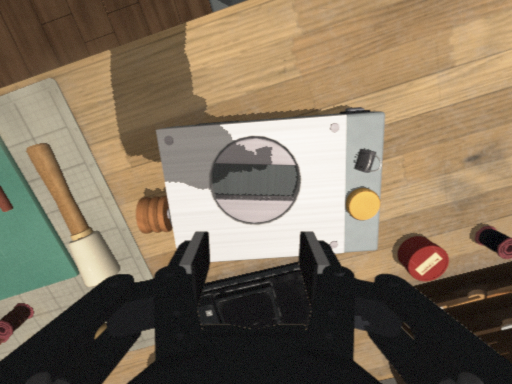

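>>> carry_out(moves=[[0.004,-0.001,-0.02,-0.02],[0.004,-0.001,-0.06,-0.02],[0.004,-0.001,-0.1,-0.02],[0.004,-0.001,-0.13,-0.02],[0.004,-0.001,-0.145,-0.02],[0.004,-0.001,-0.152,-0.02],[0.004,-0.001,-0.158,-0.02],[0.004,-0.001,-0.163,-0.02],[0.004,-0.001,-0.167,-0.02],[0.004,-0.001,-0.167,-0.02]])

```text
time: 6.95
position: [0.5047, -0.161, 0.0684]
eef_rot: [0.158, 0.987, -0.0, 0.0]
contact_force: [-0.0, -0.2, -0.5]
opening: 0.0503
```

```bash
python3 m.py w3
python3 - <<'E'
from h import *
im,d=grab_frame('side');save('s3',cv2.resize(im[130:250,170:330],None,fx=5,fy=5,interpolation=cv2.INTER_CUBIC))
E
```

```text
6.95 [ 0.50467345 -0.16102584  0.06839415] [ 1.57751928e-01  9.87478758e-01 -3.77577562e-05  1.73476133e-04] 0.050253071892180805 [-0.03980854 -0.22797746 -0.51125788]
slot_centre {'position': [255.2, 249.0], 'p': 0.75} [ 0.5036 -0.1597  0.078 ]
cover_front {'position': [243.7, 123.6], 'p': 0.93} [ 0.4397 -0.1444  0.078 ]
```

View pics/w3.png

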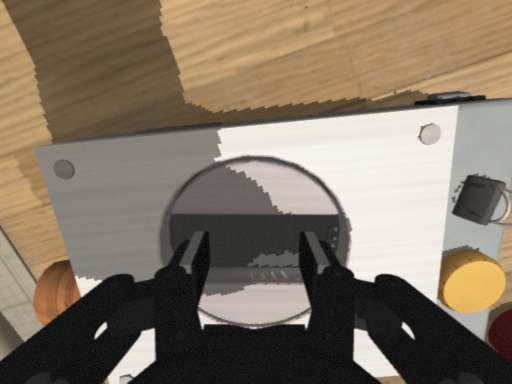

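View pics/s3.png

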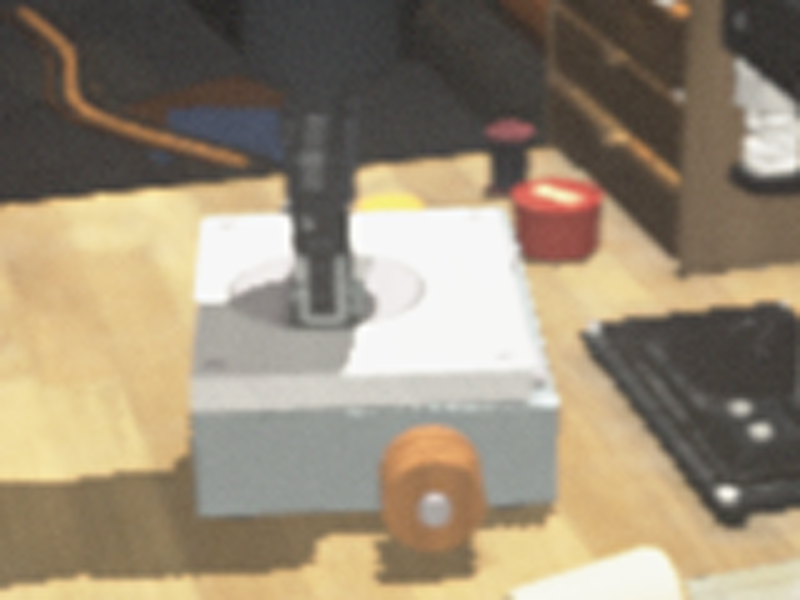

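>>> carry_out(moves=[[0,0,-0.003,0],[0,0,-0.003,-0.1],[0,0,-0.003,-0.2],[0,0,-0.003,-0.3],[0,0,-0.003,-0.4],[0,0,-0.003,-0.5],[0,0,-0.003,-0.6],[0,0,-0.003,-0.7],[0,0,-0.003,-0.8],[0,0,-0.003,-0.9],[0,0,-0.003,-1.0],[0,0,-0.003,-1.1],[0,0,-0.003,-1.2],[0,0,-0.003,-1.3],[0,0,-0.003,-1.4]])

```text
time: 8.7
position: [0.5042, -0.1608, 0.0651]
eef_rot: [0.758, 0.652, -0.0, -0.0]
contact_force: [0.3, 0.7, 1.1]
opening: 0.0501
```

```bash
python3 m.py w4; python3 -c "
from h import *
s=get_state();print(s['torque'],s['contact_force'],s['q'])"
```

```text
8.7 [ 0.50423161 -0.16076504  0.06514924] [ 7.57951408e-01  6.52310949e-01 -1.10113739e-04 -2.79251188e-04] 0.0500599890454343 [0.28688034 0.7304776  1.05060645]
slot_centre {'position': [253.6, 252.8], 'p': 0.89} [ 0.504  -0.1596  0.078 ]
cover_front {'position': [129.7, 247.1], 'p': 0.85} [ 0.4404 -0.1466  0.078 ]
[0.05860167 0.09288941 0.00415017] [-0.59679532 -0.65460891  0.61408664] [-3.08763228e-01  3.94317275e-01 -4.08266418e-01  7.68484872e-01
  1.50157375e-04  1.40602472e+00]
```

View pics/w4.png

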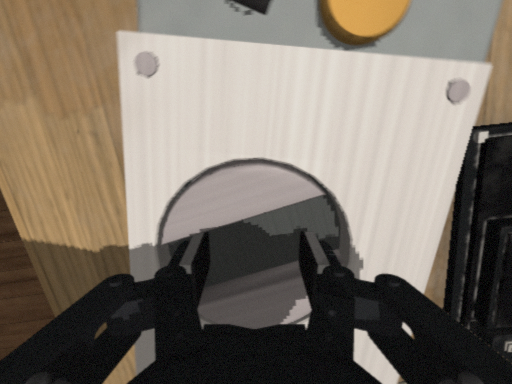

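>>> carry_out(moves=[[0,0,0,-0.08],[0,0,0,-0.16],[0,0,0,-0.22],[0,0,0,-0.27],[0,0,0,-0.31],[0,0,0,-0.34],[0,0,0,-0.34],[0,0,0,-0.34]])

```text
time: 9.7
position: [0.5045, -0.1609, 0.0652]
eef_rot: [0.856, 0.517, -0.0, -0.0]
contact_force: [-0.6, -0.2, -1.9]
opening: 0.0501
```

```bash
python3 m.py w5; python3 -c "
from h import *
s=get_state();print(s['torque'],s['contact_force'],s['q'])"
```

```text
9.7 [ 0.50445453 -0.16094663  0.06523207] [ 8.56222526e-01  5.16607180e-01 -6.05007208e-05 -6.55137129e-05] 0.050051084142507536 [-0.64180922 -0.23329069 -1.8502177 ]
slot_centre {'position': [256.5, 252.4], 'p': 0.87} [ 0.5059 -0.1603  0.078 ]
cover_front {'position': [137.1, 285.1], 'p': 0.77} [ 0.4388 -0.1475  0.078 ]
[0.09087968 0.10863409 0.06505775] [-0.68103995  0.68780343 -0.31306078] [-3.08864158e-01  3.94312722e-01 -4.08122593e-01  7.68567244e-01
  8.78085053e-06  1.74756714e+00]
```

View pics/w5r.png

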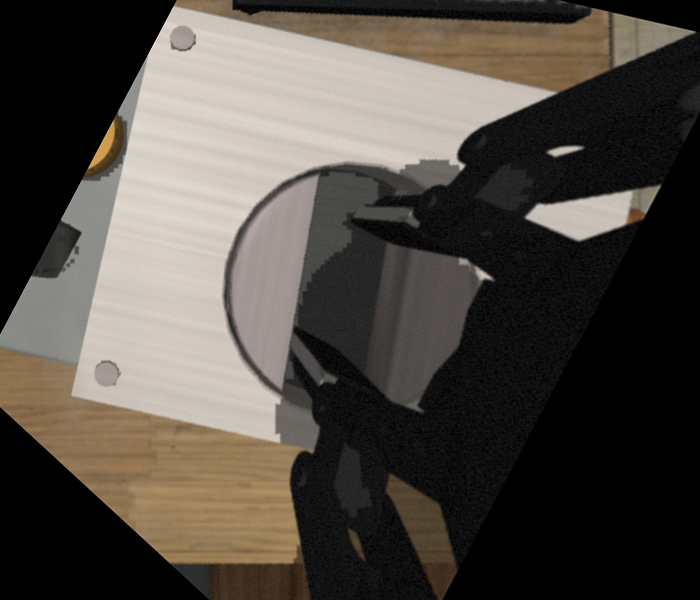

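>>> carry_out(moves=[[0,0,0,-0.04],[0,0,0,-0.08],[0,0,0,-0.11],[0,0,0,-0.11],[0,0,0,-0.11]])

```text
time: 10.4
position: [0.5047, -0.161, 0.0653]
eef_rot: [0.883, 0.47, -0.0, 0.0]
contact_force: [-0.2, -0.7, -1.5]
opening: 0.0496
```

```bash
python3 -c "
from h import *
s=get_state();print(s['torque'],s['contact_force'],s['q'],s['eef_rot'])"
```

```text
[-0.10740005  0.07389303  1.99686151] [-0.24725899 -0.66144535 -1.48324275] [-3.08512108e-01  3.94310961e-01 -4.07925983e-01  7.68365389e-01
 -3.79258789e-04  1.85537922e+00] [ 8.82873172e-01  4.69611453e-01 -6.79214615e-05  2.01876995e-04]
```

>>> carry_out(moves=[[0,0,0,0.08],[0,0,0,0.16],[0,0,0,0.2],[0,0,0.01,0.2],[0,0,0.025,0.2],[0,0,0.06,0.2],[0,0,0.1,0.2],[0,0,0.14,0.2],[0,0,0.17,0.2],[0,0,0.17,0.2],[0,0,0.17,0.2]])

```text
time: 11.5
position: [0.5051, -0.1612, 0.2366]
eef_rot: [0.833, 0.553, 0.001, 0.001]
contact_force: [0.5, 0.3, -0.5]
opening: 0.0498
```

```bash
python3 m.py w6
python3 - <<'E'
from h import *
im,d=grab_frame('side');save('s6',cv2.resize(im[100:300,130:370],None,fx=3.3,fy=3.3,interpolation=cv2.INTER_CUBIC))
P=pts('side',d); r=cut_out('side','cover')[0]; m=cv2.erode(r['mask'].astype(np.uint8),np.ones((3,3)))>0
Q=P[m];Q=Q[Q[:,2]>.07];o=np.median(Q,0);print(len(Q),o,np.percentile(Q[:,2],[5,50,95]))
im=cv2.imread('pics/w6t.png');save('t6',cv2.resize(im[120:300,130:370],None,fx=3.3,fy=3.3)[:,:,::-1])
E
```

```text
11.5 [ 0.50511984 -0.16123308  0.23664334] [0.83296962 0.55331694 0.00092302 0.00105875] 0.04978694907453446 [ 0.45626742  0.33075222 -0.49879418]
slot_centre {'position': [254.9, 177.4], 'p': 0.72} [ 0.5065 -0.1613  0.078 ]
cover_front {'position': [195.4, 187.7], 'p': 0.57} [ 0.4397 -0.1461  0.078 ]
1960 [ 0.51370834 -0.19814754  0.07926632] [0.07253631 0.07926632 0.08077107]
```

View pics/w6r.png

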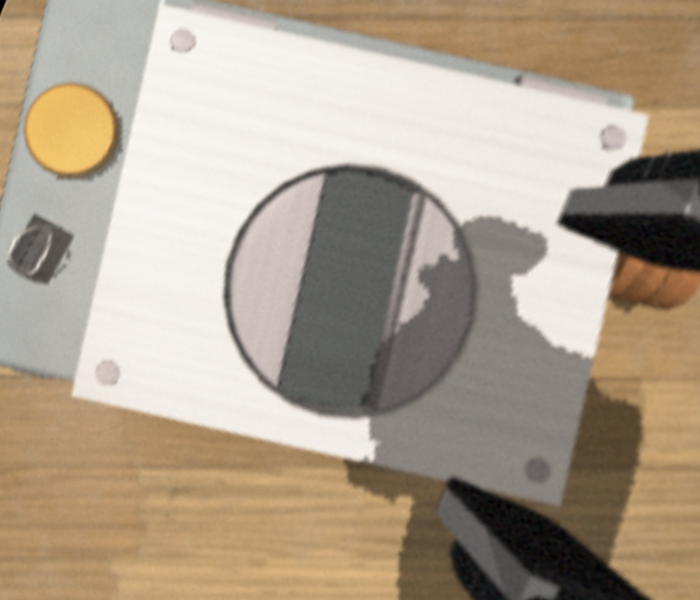

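View pics/s6.png

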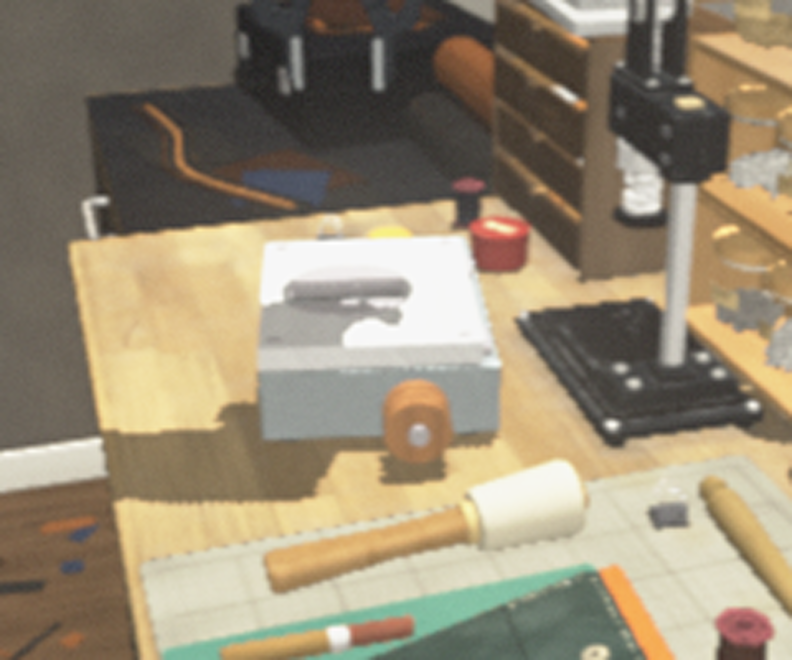

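```bash
python3 -c "
from h import *
print(sign_off(),get_state()['time'])"
```

```text
the job is handed in; nothing more can be done
the job is handed in; nothing more can be done
```

The cover is shut and the fastener is locked. I handed the job in at about 11.7 s of the 42 s allowed.

- **Shutting the cover:** I pressed down with closed fingertips on the right-hand strip until it stopped hard at z 0.078 m with 23 N. The wrist picture then showed no gap.
- **Turning the fastener:** With the fingers opened to 50 mm in the slot, I turned it clockwise until the turning moment rose to about 2 N m at its stop. I then turned back within the play in the slot and lifted clear.

**Last checks:**
- The slot lies parallel to the cover's side edges, at 0.208 rad against about 0.21 rad. That puts the fastener at or very near its 1.571 stop.
- The cover top is level, at about 79 mm by the side camera against 78 mm given.
- The gripper is about 0.16 m above the cover and the force reading is close to zero.
- The puck and both clips look unmoved, as do the mallet, edge tool, spool and tin. I judged this by eye from the pictures and did not measure it.

One network call found no `slot_centre` in the second wrist picture, so I took the centre from the fastener's rim. Later calls agreed with it to about 3 mm. No other check failed or disagreed.

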